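Show a notched deep-well slide from the moist chamber to the code reader

ROBOT

A 7-joint arm with a two-finger parallel gripper is mounted at the origin on the work surface. World frame = base frame: x ahead of the robot, y to its left, z up, the work surface at z = 0. Lengths are in m, angles in rad, forces in N, time in s.
With the tool pointing down it reaches from about 0.4 to 0.9 m from the base axis. Payload 5.5 kg.
Tool frame: the origin (TCP) lies at the very end of the fingers, on their centre line; the grasp point (between the pads) lies 19 mm behind it (manip.hold_point_z is the distance from the TCP to the grasp point, in m); z points along the fingers, y is the line along which they close (so a half turn about z gives the same grasp; the last joint's range is limited). The gripper opens to 85 mm and grips with 20 to 120 N. Pads are 22 mm wide; open, the fingers measure 114 mm over their backs; the gripper's body (76 mm by 85 mm) begins 54 mm behind the grasp point. The pads swing forward as they close: fully open they stand 13 mm farther back than shut.
Start: joints at [1.429, 0.501, -0.427, 1.55, 0.221, 1.138, -0.21], TCP at [0.256, -0.597, 0.231] pointing down, gripper open.
Joint ranges: [-2.88, 2.88], [-0.31, 2.03], [-1.54, 1.56], [0.2, 2.42], [-1.41, 4.55], [0.19, 2.02], [-2.57, 2.57]. Speed limits (rad/s): [2.57, 2.57, 3.14, 3.14, 3.14, 3.14, 3.14].

INTERFACE

Orientations are given as a unit quaternion [x, y, z, w].
In Python, from rig import manip gives the robot as it stands. The module is installed in compiled form; this text tells all that it offers.
- The arm moves only by the tool play_rows, never from a script. Its argument "motion" is a list of rows, each a list of 6 numbers: the shift along the tool's x, y, z in m, then the turn, a rotation vector about the tool's x, y, z in degrees. A call has 1 to 5 rows; each row is the pose to reach, as a shift and turn from the pose commanded when the call began, along the tool's axes at that moment; what a row does not reach only later rows make up. A row lasts 1/12 s, in which the tool goes at most 41.7 mm and 7.16 degrees, less where a joint would pass 70% of its speed; a pose out of reach is approached as far as the arm can. A call with a gripper value outside its range is refused whole. "jaw" is the finger opening in m, from 0 to 0.0854, set as the call begins (left out, the last holds). The fingers move at their own pace and stop on an object; the grip force is fixed at half the most. Time passes only in rows, so rows that repeat a pose let the fingers close. It gives the time, the measured TCP pose, the force, the opening and the grip force at its end, in the units of the state.
- manip.state(): the state, without advancing time (a new reading comes with each control period).
- manip.read_camera(name): name is "scene" or "top" or "wrist"; returns a dict with "pixels" (400x640x3 uint8, red, green, blue), "fx", "fy", "cx", "cy" (pixels), "k1" (the pictures are not rectified: a ray, as slopes to the right and down, at radius r is drawn at 1 + k1 r^2 times it, then the intrinsics apply), "xyz" and "rotation" of the camera in the world. Camera axes: x right, y up, looking along -z (the intrinsics and any distortion apply to the point x, -y, -z); pixel columns grow to the right and rows downward; lengths in m; the calibration is good to about 2 mm. A picture is of the moment at which its call begins. There is no depth.
- manip.hand_in(): hands the job in; it is judged then, once.
The state is a dict: "time": time; "joint_pos": joint angles; "dq": joint speeds; "joint_efforts": joint torques, N m; "tool_pos": TCP position; "eef_rot": TCP orientation; "ft_force": force on the tool from outside, world axes, zero at the start; "torque": the same for the moment, N m; "finger_gap": opening from 0.0 (shut) to 1.0 (fully open); "gripper_force": force on a finger pad.
Only numpy, scipy, OpenCV 4.12 (cv2) and the standard library are available. Lean on these libraries where they do the work, as an engineer would, in place of code of your own. Each camera call takes 0.05 s, during which the arm holds its last target. There are 200 camera calls.

TASK

Fold the clear hinged cover of the black moist chamber (it has an orange lift tab) up until it stands upright, then take out the one slide that has a small notch in a corner; the notch marks its frosted label end. Hold that slide by its clear part, level and label face up, with the frosted end pointing towards the code reader and the middle of the frosted end about 13 cm out from the reader's window, straight along the way the window looks. Finish while still holding it there, with the cover left standing upright and everything else left where it is.

Things in the scene. Friction and masses are not known exactly. Their poses are not given: they have to be found in the camera images.
- chamber: moist chamber, fixed to the bench: open black tray, 226 mm long (its x axis) x 176 mm (its y axis) x 40 mm high, walls and floor 4 mm thick. Origin at the centre of its underside, z up. The cover's hinge runs along its x axis on the rim of the +y wall, which is the wall on the robot's left; the orange tab is on the -y side, on the right
- cover (a joint): angle of the cover in rad: 0 lies shut on the tray, 1.57 stands upright over the hinge wall, 1.95 is the stop. A stiff friction hinge (0.24 N m; cover 0.16 kg) keeps it where it is left; it starts shut or a little ajar
- cover_hinge (a point): middle of the hinge line, 43 mm above the bench, on the mid-plane of the 4 mm thick clear cover (178 mm from hinge to free edge, 226 mm long). Its axes turn with the cover: x along the hinge
- cover_tab (a point): centre of the part of the orange lift tab that stands out past the cover's free edge, 192 mm from the hinge line. The tab is 26 mm wide along the hinge direction, 6 mm thick, stands out 28 mm and can be pinched across its 26 mm; it can turn between the finger pads as the cover swings
- slide: the wanted glass slide, 76 x 26 x 6 mm, 28 g, flat and label face up on the chamber floor (4 mm above the bench) near its middle, any way round. Origin at the centre of its underside; x along its length to the frosted label end, z up. The last 20 mm at +x are frosted (only slightly whiter) with a 7 x 7 mm square notch at the +x, +y corner; a round 19 mm well in the upper face near the middle
- slide_label (a point): middle of the frosted label end, on the label face: 28 mm from the slide's centre along its +x. Its code is etched too fine to see
- slide_clear_end (a point): middle of the short edge of the clear end, on the upper face: 38 mm from the slide's centre along -x
- reader: code reader, fixed: a white and black scanner head 66 mm wide on a bent steel stem over a round black foot 110 mm wide, 315 mm high in all. Origin at the centre of the foot's underside, z up; its -x axis is the horizontal direction in which the window looks
- reader_window (a point): centre of the dark red window: 50 mm in front (-x) of the reader's origin, 235 mm up. It looks forward and down at 45 degrees
- read_point (a point): where the middle of the frosted end should be: 130 mm out from the window along its look, that is 142 mm in front (-x) of the reader's origin and 143 mm above the bench
- plain_slide_a: plain deep-well slide, 76 x 26 x 6 mm, clear over its whole length, no notch; lies on the chamber floor near one end wall; origin at the centre of its underside, y along its length
- plain_slide_b: second plain deep-well slide, same as plain_slide_a, near the other end wall of the chamber
- pot_a: red plant pot 102 mm wide, 90 mm high (seedlings to 120 mm) on a red saucer 116 mm wide, behind the chamber; origin at the centre of its underside
- pot_b: a second pot like pot_a, also behind
- pot_stack: stack of dark brown empty pots, 98 mm wide, 154 mm high, on the right; origin at the centre of its underside
- flask: conical glass flask with green content, 86 mm wide, 142 mm high, on the left; origin at the centre of its underside
- reagent_bottle: reagent bottle with blue cap, 80 mm wide, 170 mm high, on the right; origin at the centre of its underside
- stopper_tub: clear tub of stoppers, 110 x 90 x 85 mm, on the left; origin at the centre of its underside

How it is judged:
By the outcome, as a careful person would: the job done as asked, in the order asked, and still so for the second after the job is handed in, while the arm keeps its last pose, push and grip.
It also fails if it takes over 51 s, if anything falls off the work surface, if the arm or the gripper's body presses on something with over 40 N, if the wrist force passes 120 N, or if a joint passes its speed limit or range.

## Working session

There is one attempt and no reset: what is moved stays moved. The work goes in short steps, Python scripts to look and compute and a tool call to move; the robot and the scene stay as the last step left them, time stands still between calls to the robot, and variables do not carry over. Pictures are saved under pics/ and viewed, at most 10 in all, crops included, and the job is handed in when it is done.

Besides the shell and the picture viewer there is one more tool, called after "Request:" as name(argument=value, ...), one argument or row to a line, values as JSON. play_rows: Moves the arm, as the interface text tells. Its arguments: {"type":"object","properties":{"motion":{"type":"array","items":{"type":"array","items":{"type":"number"}}},"jaw":{"type":"number"}},"required":["motion"]}

```bash
mkdir -p pics; cat > h.py <<'E'
import numpy as np, cv2
from scipy.spatial.transform import Rotation as R
from rig import manip
def cam(n,save=None):
    c=manip.read_camera(n)
    if save: cv2.imwrite(f'pics/{save}.png',c['pixels'][:,:,::-1])
    c['R']=np.array(c['rotation']);
    if c['R'].shape!=(3,3): c['R']=R.from_quat(c['R']).as_matrix()
    c['o']=np.array(c['xyz']); return c
def ray(c,u,v):
    K=np.array([[c['fx'],0,c['cx']],[0,c['fy'],c['cy']],[0,0,1.]])
    p=cv2.undistortPoints(np.array([[[u,v]]],float),K,np.array([c['k1'],0,0,0.]))[0,0]
    return c['R']@np.array([p[0],-p[1],-1])
def onz(c,u,v,z):
    d=ray(c,u,v); return c['o']+d*(z-c['o'][2])/d[2]
def proj(c,P):
    q=c['R'].T@(np.array(P,float)-c['o']); a=q[0]/-q[2]; b=-q[1]/-q[2]; s=1+c['k1']*(a*a+b*b)
    return np.array([c['cx']+c['fx']*a*s,c['cy']+c['fy']*b*s])
def tri(c1,p1,c2,p2):
    d1,d2=ray(c1,*p1),ray(c2,*p2); d1/=np.linalg.norm(d1); d2/=np.linalg.norm(d2)
    A=np.stack([d1,-d2],1); t=np.linalg.lstsq(A,c2['o']-c1['o'],rcond=None)[0]
    a=c1['o']+t[0]*d1;b=c2['o']+t[1]*d2; return (a+b)/2,np.linalg.norm(a-b)
E
python3 - <<'E'
from h import *
for n in ('scene','top'):
    c=cam(n,n+'0'); print(n,c['o'],c['R'].round(3).tolist(),c['fx'],c['k1'])
print(manip.state(),manip.hold_point_z)
E
```

```text
scene [ 1.29361558 -0.6208462   1.15298599] [[0.606, -0.585, 0.539], [0.795, 0.434, -0.423], [0.014, 0.686, 0.728]] 404.9247967312366 -0.057053779988169046
top [ 0.31585775 -0.04241739  1.98032202] [[0.025, 0.99, -0.137], [-1.0, 0.025, 0.001], [0.004, 0.137, 0.991]] 486.60822876434503 -0.1231495211500243
{'time': 0.1, 'joint_pos': array([ 1.42920398,  0.50178456, -0.4267904 ,  1.55129538,  0.22080244,
        1.13830056, -0.21036747]), 'dq': array([-0.00026287, -0.00272466, -0.00013354, -0.00198239, -0.00021552,
       -0.00043815,  0.00106265]), 'joint_efforts': array([-1.19138294e-02, -5.70808804e+01, -5.83820164e+00, -2.81747264e+01,
        1.06718557e-02,  5.59513035e-03, -7.17519765e-05]), 'tool_pos': array([ 0.25570517, -0.59693777,  0.23036328]), 'eef_rot': array([ 9.79591678e-01,  2.00995996e-01, -1.42875312e-04, -8.56637165e-04]), 'ft_force': array([-0.05900415,  0.58599135, -0.24092774]), 'torque': array([-0.01837691, -0.01099852, -0.01027875]), 'gripper_force': 0.0, 'finger_gap': 1.0000840436043894} 0.0187
```

View pics/scene0.png

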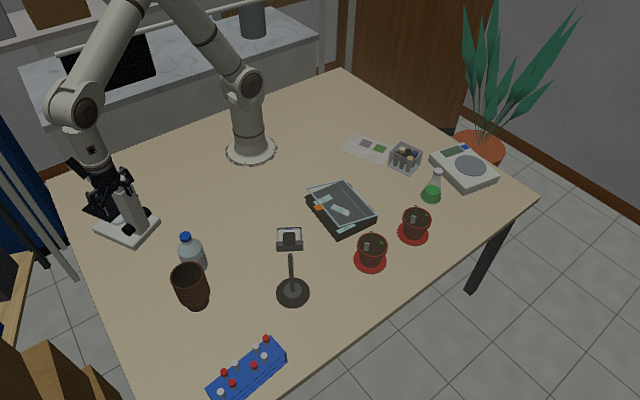

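View pics/top0.png

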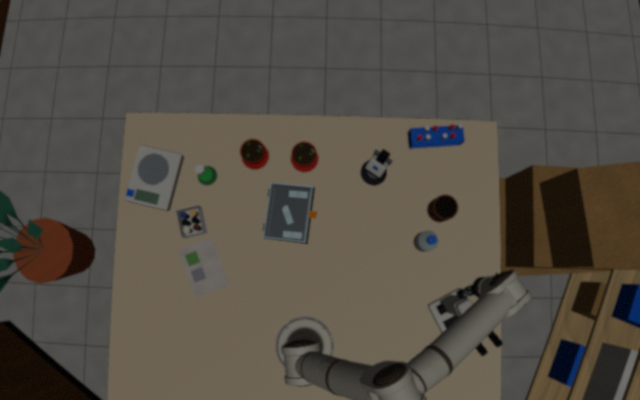

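The scene view shows the tray at about (340,205), the orange tab at (318,208), and the reader foot at (293,292) with its head at (289,238). In the top view the tab is at (313,214) and the reader at (376,165).

```bash
cat > m.py <<'E'
from h import *
def blob(c,m,box):
    k=np.zeros(m.shape,np.uint8); u0,v0,u1,v1=box; k[v0:v1,u0:u1]=m[v0:v1,u0:u1]
    n,l,s,ce=cv2.connectedComponentsWithStats(k); i=1+np.argmax(s[1:,4]); return ce[i],s[i],(l==i)
def orange(c,box):
    h=cv2.cvtColor(c['pixels'],cv2.COLOR_RGB2HSV); return blob(c,((h[:,:,0]>6)&(h[:,:,0]<20)&(h[:,:,1]>170)&(h[:,:,2]>90)).astype(np.uint8),box)
E
python3 - <<'E'
from m import *
s=cam('scene');t=cam('top')
a=orange(s,(295,190,340,225));b=orange(t,(300,200,330,230));print(a[:2],b[:2]);print(tri(s,a[0],t,b[0]))
p=t['pixels'][:,:,::-1]; A=cv2.resize(p[140:255,250:400],None,fx=5,fy=5,interpolation=cv2.INTER_CUBIC); cv2.imwrite('pics/c1.png',A)
p=s['pixels'][:,:,::-1]; A=cv2.resize(p[165:315,260:400],None,fx=4,fy=4,interpolation=cv2.INTER_CUBIC); cv2.imwrite('pics/c2.png',A)
E
```

```text
(array([317.91176471, 207.14705882]), array([314, 205,   9,   6,  34], dtype=int32)) (array([312.29032258, 213.93548387]), array([310, 211,   6,   7,  31], dtype=int32))
(array([ 0.52071288, -0.02004925,  0.08470452]), np.float64(0.001494477269012567))
```

View pics/c1.png

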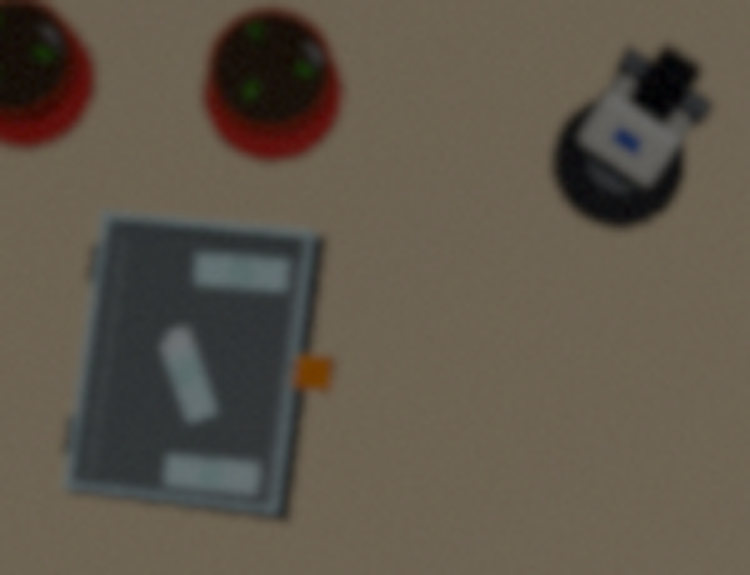

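View pics/c2.png

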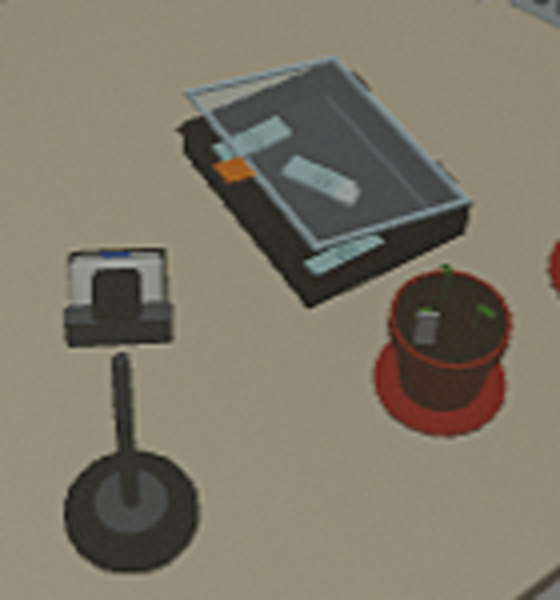

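The top crop shows the hinge edge running from (70,490) to (107,215). The notched slide's frosted end is at (177,335) and its clear end at (202,415), with the tab at (313,372). The reader foot is at (618,160) and its head faces down-left. In the scene crop the cover is slightly ajar, and the notch is at about (355,200), on the far right.

```bash
python3 - <<'E'
from m import *
s=cam('scene');t=cam('top')
T=lambda u,v:((u+.5)/5+250-.5,(v+.5)/5+140-.5)
S=lambda u,v:((u+.5)/4+260-.5,(v+.5)/4+165-.5)
a=orange(s,(295,190,340,225));b=orange(t,(300,200,330,230))
print('tab',tri(s,a[0],t,b[0]))
h1=onz(t,*T(107,216),.043);h2=onz(t,*T(70,488),.043);print('hinge top',h1,h2,np.linalg.norm(h1-h2))
print('hinge scene',onz(s,*S(335,60),.043),onz(s,*S(468,203),.043))
print('free edge near/far',tri(s,S(187,93),t,T(280,514)),tri(s,S(317,245),t,T(320,236)))
print('slide top',onz(t,*T(177,330),.01),onz(t,*T(203,418),.01))
print('slide scn',onz(s,*S(352,193),.01),onz(s,*S(290,168),.01))
print('foot',onz(t,*T(618,165),.01),onz(s,*S(132,512),.01))
f1=onz(t,*T(580,143),.29);f2=onz(t,*T(655,187),.29);print('head front',f1,f2)
# auto white head
p=t['pixels'].astype(int);m=((p.min(2)>95)&(p.max(2)-p.min(2)<25)).astype(np.uint8);bb=blob(t,m,(360,150,395,182));print(bb[:2]);print(cv2.minAreaRect(np.argwhere(bb[2])[:,::-1].astype(np.float32)))
print('blue label',onz(t,*T(627,139),.31))
E
```

```text
tab (array([ 0.52035641, -0.0202633 ,  0.08448307]), np.float64(0.0022742003199617495))
hinge top [0.64696906 0.15004404 0.043     ] [0.42659725 0.17127414 0.043     ] 0.2213920761827869
hinge scene [0.43303753 0.17504138 0.043     ] [0.65168753 0.15209081 0.043     ]
free edge near/far (array([0.41057911, 0.00553775, 0.0785553 ]), np.float64(0.007152920652754108)) (array([ 0.63105454, -0.01884389,  0.0849393 ]), np.float64(0.010168364605228295))
slide top [0.55969234 0.09246277 0.01      ] [0.48821772 0.06889153 0.01      ]
slide scn [0.55752241 0.09521423 0.01      ] [0.49739297 0.0680883  0.01      ]
foot [ 0.70616348 -0.26660417  0.01      ] [ 0.71488252 -0.26705434  0.01      ]
head front [ 0.66584762 -0.20759014  0.29      ] [ 0.63556316 -0.26115749  0.29      ]
(array([378.06896552, 164.24137931]), array([372, 160,  13,   9,  29], dtype=int32))
((377.7691955566406, 163.84613037109375), (13.867505073547363, 2.2188007831573486), 33.690067291259766)
blue label [ 0.66547703 -0.2386567   0.31      ]
```

```bash
cat > go.py <<'E'
from h import *
import sys
def go(P,az,tilt=0,ax=None):
    """target TCP, azimuth(deg) of tool y, tool down -> row from the measured pose"""
    s=manip.state(); R0=R.from_quat(s['eef_rot'])
    a=np.radians(az); y=np.array([np.cos(a),np.sin(a),0]); z=np.array([0,0,-1.]); x=np.cross(y,z)
    R1=R.from_matrix(np.stack([x,y,z],1))
    sh=R0.inv().apply(np.array(P)-s['tool_pos']); tv=(R0.inv()*R1).as_rotvec(degrees=True)
    print('row',sh.round(4),tv.round(1),'t',round(s['time'],2),'pos',s['tool_pos'].round(4),'F',s['ft_force'].round(1),'gap',round(s['finger_gap']*.0854,4),'gf',s['gripper_force'],'j7',s['joint_pos'][[0,6]].round(2))
if __name__=='__main__': v=[float(q) for q in sys.argv[1:]]; go(v[:3],v[3])
E
python3 go.py 0.5195 -0.025 0.2 -5.8
```

```text
row [ 0.4677 -0.4222  0.0313] [ -0.  -0. -61.] t 0.3 pos [ 0.2559 -0.5973  0.231 ] F [ 0.1 -0.2  0.2] gap 0.0853 gf 0.0 j7 [ 1.43 -0.21]
```

Request:
play_rows(
  motion=[
    [0.031,-0.028,0,0,0,0],
    [0.062,-0.056,0,0,0,0],
    [0.093,-0.084,0,0,0,0],
    [0.124,-0.112,0,0,0,0],
    [0.155,-0.14,0,0,0,0],
  ],
  jaw=0.06,
)

```text
time: 0.72
tool_pos: [0.3436, -0.4064, 0.2313]
eef_rot: [0.98, 0.201, 0.0, 0.0]
ft_force: [1.7, 0.5, -0.1]
finger_gap: 0.703
gripper_force: 0.0
```

Request:
play_rows(
  motion=[
    [0.031,-0.028,0,0,0,0],
    [0.062,-0.056,0,0,0,0],
    [0.093,-0.084,0,0,0,0],
    [0.124,-0.112,0,0,0,0],
    [0.155,-0.14,0,0,0,0],
  ],
)

```text
time: 1.13
tool_pos: [0.4307, -0.2172, 0.2317]
eef_rot: [0.98, 0.201, 0.0, 0.001]
ft_force: [1.2, -0.8, -0.1]
finger_gap: 0.701
gripper_force: 0.0
```

Request:
play_rows(
  motion=[
    [0.031,-0.028,0,0,0,-7],
    [0.062,-0.056,0,0,0,-14],
    [0.093,-0.084,0,0,0,-21],
    [0.124,-0.112,0,0,0,-28],
    [0.155,-0.14,0.01,0,0,-35],
  ],
)

```text
time: 1.55
tool_pos: [0.5188, -0.0288, 0.2236]
eef_rot: [0.872, 0.489, 0.002, 0.001]
ft_force: [0.5, -1.0, 0.5]
finger_gap: 0.701
gripper_force: 0.0
```

```bash
python3 go.py 0.5195 -0.025 0.16 -5.8
```

```text
row [ 0.0035 -0.0017  0.0636] [  0.2  -0.  -25.7] t 1.55 pos [ 0.5188 -0.0288  0.2236] F [ 0.5 -1.   0.5] gap 0.0599 gf 0.0 j7 [ 0.69 -0.81]
```

Request:
play_rows(
  motion=[
    [0.0,0,0.01,0,0,-7],
    [0.002,-0.001,0.025,0,0,-14],
    [0.003,-0.002,0.045,0,0,-21],
    [0.0035,-0.002,0.055,0,0,-25.7],
    [0.0035,-0.002,0.06,0,0,-25.7],
  ],
)

```text
time: 1.97
tool_pos: [0.516, -0.0265, 0.1601]
eef_rot: [0.743, 0.67, -0.001, -0.001]
ft_force: [0.5, 0.4, -0.5]
finger_gap: 0.7
gripper_force: 0.0
```

```bash
python3 go.py 0.5195 -0.025 0.074 -5.8; python3 - <<'E'
from m import *
w=cam('wrist','w1');print(w['o'])
for r in (.178,.206):
  pass
print(proj(w,[.5203,-.0203,.0845]))
o=orange(w,(0,0,640,400));print(o[:2]); print(onz(w,*o[0],.0845), cv2.minAreaRect(np.argwhere(o[2])[:,::-1].astype(np.float32)))
bx=cv2.boxPoints(cv2.minAreaRect(np.argwhere(o[2])[:,::-1].astype(np.float32)));print([onz(w,*q,.087).round(4) for q in bx])
E
```

```text
row [0.0018 0.0036 0.086 ] [-0.2 -0.  -0.1] t 1.97 pos [ 0.516  -0.0265  0.1601] F [ 0.5  0.4 -0.5] gap 0.0598 gf 0.0 j7 [ 0.71 -0.48]
[0.52431529 0.04428997 0.30365116]
[323.39143308 206.22630947]
(array([321.98575499, 204.51566952]), array([ 307,  188,   31,   34, 1053], dtype=int32))
[ 0.51931662 -0.01875848  0.0845    ] ((322.0, 204.5), (33.0, 30.0), 90.0)
[array([ 0.5091, -0.0035,  0.087 ]), array([ 0.5324, -0.0059,  0.087 ]), array([ 0.5301, -0.0331,  0.087 ]), array([ 0.5059, -0.0306,  0.087 ])]
```

View pics/w1.png

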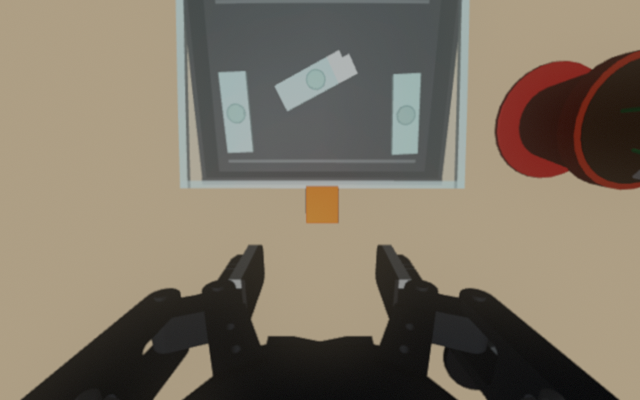

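The wrist view shows the tab at (322,205), centred between the pads. The slide is at (316,80) with its notch at (345,57).

Request:
play_rows(
  motion=[
    [0.0033,0.0035,0.02,0,0,0],
    [0.0033,0.0035,0.045,0,0,0],
    [0.0033,0.0035,0.07,0,0,0],
    [0.0033,0.0035,0.085,0,0,0],
    [0.0033,0.0035,0.086,0,0,0],
  ],
)

```text
time: 2.43
tool_pos: [0.5192, -0.0243, 0.0737]
eef_rot: [0.745, 0.667, -0.001, -0.001]
ft_force: [-0.5, 1.3, -0.4]
finger_gap: 0.706
gripper_force: 0.0
```

Request:
play_rows(
  motion=[
    [0,0,0,0,0,0],
    [0,0,0,0,0,0],
    [0,0,0,0,0,0],
    [0,0,0,0,0,0],
    [0,0,0,0,0,0],
  ],
  jaw=0.0,
)

```text
time: 2.85
tool_pos: [0.518, -0.0237, 0.076]
eef_rot: [0.744, 0.668, -0.002, -0.001]
ft_force: [-6.6, 0.6, -0.4]
finger_gap: 0.279
gripper_force: 58.9
```

```bash
python3 go.py 0.5193 -0.0235 0.074 -5.8; python3 - <<'E'
from m import *
s=cam('scene','s2'); p=s['pixels'][165:265,270:370,::-1]; cv2.imwrite('pics/c3.png',cv2.resize(p,None,fx=5,fy=5,interpolation=cv2.INTER_CUBIC))
E
```

```text
row [0.0004 0.0012 0.002 ] [-0.3  0.1 -0.4] t 2.85 pos [ 0.518  -0.0237  0.076 ] F [-6.6  0.6 -0.4] gap 0.0238 gf 58.853334188461304 j7 [ 0.61 -0.6 ]
```

View pics/c3.png

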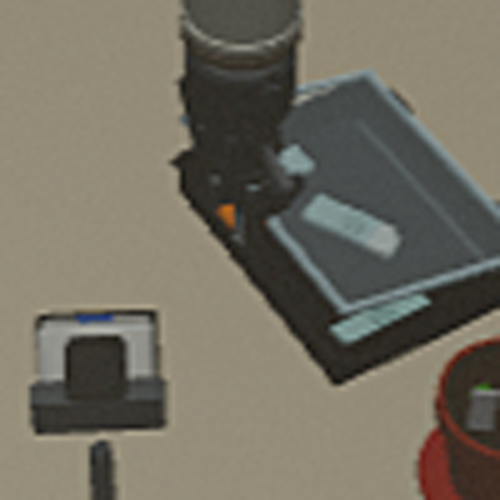

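The pinch holds at an opening of 24 mm with 59 N, and the tab is visible at (228,213). Next I swing the cover along the hinge arc.

Request:
play_rows(
  motion=[
    [0.003,0,-0.012,0,0,0],
    [0.007,0,-0.0245,0,0,0],
    [0.012,0,-0.037,0,0,0],
    [0.018,0,-0.049,0,0,0],
    [0.0247,0,-0.0605,0,0,0],
  ],
)

```text
time: 3.32
tool_pos: [0.5208, 0.0035, 0.1371]
eef_rot: [0.743, 0.669, -0.001, -0.002]
ft_force: [-4.5, 8.1, -9.2]
finger_gap: 0.282
gripper_force: 59.3
```

Request:
play_rows(
  motion=[
    [0.0075,0,-0.011,0,0,0],
    [0.0157,0,-0.0215,0,0,0],
    [0.0247,0,-0.0315,0,0,0],
    [0.0343,0,-0.0407,0,0,0],
    [0.0445,0,-0.0493,0,0,0],
  ],
)

```text
time: 3.73
tool_pos: [0.5254, 0.0481, 0.1861]
eef_rot: [0.743, 0.669, -0.001, -0.002]
ft_force: [-2.9, 5.8, -11.9]
finger_gap: 0.276
gripper_force: 59.4
```

```bash
python3 go.py 0.5193 -0.0235 0.074 -5.8; python3 - <<'E'
from m import *
s=cam('scene');t=cam('top')
for c in (s,t):
  try: o=orange(c,(280,150,360,240));print(o[:2])
  except Exception as e: print(e)
print(manip.state()['torque'])
E
```

```text
row [-0.0721  0.0018  0.1119] [-0.2 -0.1 -0.2] t 3.73 pos [0.5254 0.0481 0.1861] F [ -2.9   5.8 -11.9] gap 0.0235 gf 59.428586824487866 j7 [ 0.58 -0.6 ]
(array([332.8, 178.8]), array([331, 177,   4,   5,  10], dtype=int32))
attempt to get argmax of an empty sequence
[ 0.99206469  1.43525902 -0.21445535]
```

Request:
play_rows(
  motion=[
    [0.011,0,-0.008,0,0,0],
    [0.0223,0,-0.015,0,0,0],
    [0.034,0,-0.021,0,0,0],
    [0.046,0,-0.0265,0,0,0],
    [0.059,0,-0.031,0,0,0],
  ],
)

```text
time: 4.25
tool_pos: [0.5314, 0.1044, 0.2172]
eef_rot: [0.743, 0.669, -0.003, -0.001]
ft_force: [-9.5, -1.1, -2.7]
finger_gap: 0.264
gripper_force: 58.6
```

Request:
play_rows(
  motion=[
    [0.013,0,-0.0036,0,0,0],
    [0.026,0,-0.0063,0,0,0],
    [0.0373,0,-0.008,0,0,0],
    [0.0487,0,-0.009,0,0,0],
    [0.0584,0,-0.0091,0,0,0],
  ],
)

```text
time: 4.67
tool_pos: [0.5377, 0.1632, 0.2287]
eef_rot: [0.743, 0.669, -0.002, -0.0]
ft_force: [-15.1, -2.6, 12.7]
finger_gap: 0.249
gripper_force: 58.2
```

```bash
python3 go.py 0.5385 0.162 0.226 -5.8; python3 - <<'E'
from m import *
s=cam('scene','s3');p=s['pixels'][105:245,270:420,::-1]; cv2.imwrite('pics/c4.png',cv2.resize(p,None,fx=4,fy=4,interpolation=cv2.INTER_CUBIC))
E
```

```text
row [-0.0011  0.0009  0.0027] [-0.2  0.2 -0.2] t 4.67 pos [0.5377 0.1632 0.2287] F [-15.1  -2.6  12.7] gap 0.0213 gf 58.16086828708649 j7 [ 0.37 -0.79]
```

View pics/c4.png

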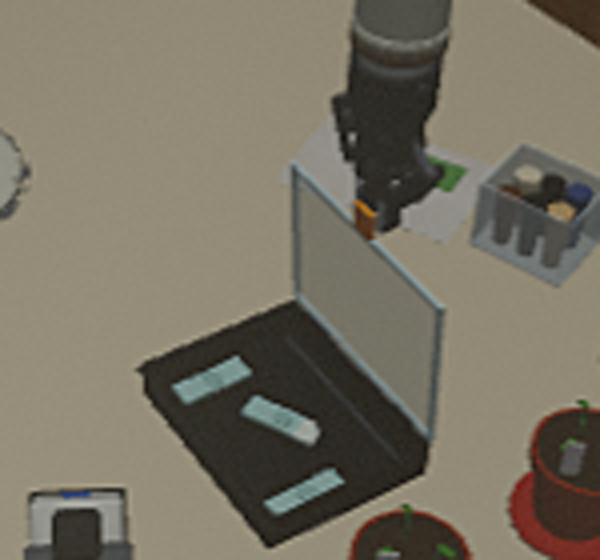

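The cover looks upright, with free-edge corners at (293,167) and (442,308) and hinge corners at (298,300) and (428,440).

```bash
python3 - <<'E'
from m import *
s=cam('scene')
S=lambda u,v:np.array(((u+.5)/4+270-.5,(v+.5)/4+105-.5))
x=np.array([.9948,-.102,0]);n=np.array([-.102,-.9948,0]);h=np.array([.539,.162,.043])
print('hinge px',proj(s,h-x*.113),S(298,300),proj(s,h+x*.113),S(428,440))
for th in (1.4,1.5,1.57,1.64,1.74):
  d=.178*(n*np.cos(th)+np.array([0,0,1])*np.sin(th)); print(th,proj(s,h-x*.113+d),S(293,167),proj(s,h+x*.113+d),S(442,308))
E
```

```text
hinge px [342.0485405  178.88129576] [344.125 179.625] [376.24984975 215.52768808] [376.625 214.625]
1.4 [337.76352408 146.83307   ] [342.875 146.375] [375.10478126 184.11795789] [380.125 181.625]
1.5 [341.82968197 144.82411186] [342.875 146.375] [379.42126078 181.77333193] [380.125 181.625]
1.57 [344.66146983 143.64606837] [342.875 146.375] [382.40273644 180.36252248] [380.125 181.625]
1.64 [347.46143241 142.66253707] [342.875 146.375] [385.33009679 179.14969805] [380.125 181.625]
1.74 [351.3730254  141.60257059] [342.875 146.375] [389.38340771 177.77078734] [380.125 181.625]
```

Request:
play_rows(
  motion=[
    [0.002,0,0,0,0,0],
    [0.004,0,0,0,0,0],
    [0.006,0,0,0,0,0],
    [0.006,0,0,0,0,0],
  ],
)

```text
time: 5.1
tool_pos: [0.5421, 0.1697, 0.2291]
eef_rot: [0.743, 0.669, 0.002, 0.001]
ft_force: [0.7, -0.5, 0.2]
finger_gap: 0.081
gripper_force: 0.0
```

Request:
play_rows(
  motion=[
    [0,0,0,0,0,0],
    [0,0,0,0,0,0],
    [0,0,0,0,0,0],
    [0,0,0,0,0,0],
  ],
  jaw=0.06,
)

```text
time: 5.43
tool_pos: [0.5417, 0.1674, 0.2261]
eef_rot: [0.744, 0.668, 0.0, 0.0]
ft_force: [0.4, -0.3, 0.3]
finger_gap: 0.645
gripper_force: 0.0
```

Request:
play_rows(
  motion=[
    [0,0,-0.015,0,0,0],
    [0,0,-0.035,0,0,0],
    [0,0,-0.06,0,0,0],
    [0,0,-0.09,0,0,0],
    [0,0,-0.11,0,0,0],
  ],
)

```text
time: 5.85
tool_pos: [0.5417, 0.1679, 0.338]
eef_rot: [0.744, 0.668, 0.001, 0.0]
ft_force: [0.8, 0.8, 0.1]
finger_gap: 0.704
gripper_force: 0.0
```

```bash
python3 go.py 0.5385 0.162 0.226 -5.8; python3 - <<'E'
from m import *
s=cam('scene');t=cam('top');w=cam('wrist','w2')
a=orange(s,(330,120,400,200));print(a[:2])
o=orange(w,(0,0,640,400));print(o[:2])
d=tri(s,a[0],w,o[0]);print(d)
print('tab on hinge plane z .235 expected', [proj(w,np.array([.539,.162,.043])+.192*(np.array([-.102,-.995,0])*np.cos(q)+np.array([0,0,1])*np.sin(q))).round(1) for q in (1.47,1.57,1.67)])
E
```

```text
row [-0.0063 -0.0027  0.112 ] [ 0.1 -0.  -0.3] t 5.85 pos [0.5417 0.1679 0.338 ] F [0.8 0.8 0.1] gap 0.0601 gf 0.0 j7 [ 0.4  -0.72]
(array([361.5, 156.5]), array([360, 155,   4,   4,   4], dtype=int32))
(array([314.28074866, 220.72994652]), array([300, 212,  28,  17, 374], dtype=int32))
(array([0.53770723, 0.15591059, 0.24390719]), np.float64(0.0018175698501152592))
tab on hinge plane z .235 expected [array([314.5, 231.1]), array([314.3, 211.9]), array([314.1, 191.3])]
```

View pics/w2.png

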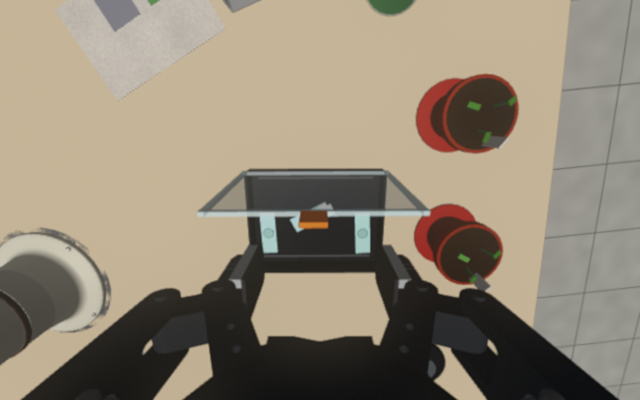

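The fingers slid off the tab. The view shows the free edge at row 213, columns 199–430, the hinge line at row 171, columns 247–387, and the tab at (314,220).

```bash
python3 - <<'E'
from m import *
w=cam('wrist')
e=[onz(w,u,213.5,.221) for u in (199,430)]; h=[onz(w,u,171.5,.043) for u in (247,387)]
print(e,np.linalg.norm(e[0]-e[1]),h,np.linalg.norm(h[0]-h[1]))
p=w['pixels'].astype(int)
for u in (220,280,350,410): print(u,[ (v,p[v,u].tolist()) for v in range(207,220)])
for u in (270,350): print(u,[ (v,p[v,u].tolist()) for v in range(165,180)])
print(p[206:232,314].tolist())
E
```

```text
[array([0.42647474, 0.16760874, 0.221     ]), array([0.64814962, 0.14374882, 0.221     ])] 0.22295526579780958 [array([0.43165976, 0.17823146, 0.043     ]), array([0.64824761, 0.155017  , 0.043     ])] 0.21782839400043322
220 [(207, [153, 145, 128]), (208, [148, 141, 125]), (209, [125, 121, 111]), (210, [114, 118, 113]), (211, [153, 162, 158]), (212, [185, 196, 192]), (213, [193, 204, 200]), (214, [194, 205, 201]), (215, [194, 202, 197]), (216, [194, 193, 179]), (217, [196, 183, 158]), (218, [196, 180, 151]), (219, [197, 180, 151])]
280 [(207, [62, 63, 62]), (208, [65, 66, 66]), (209, [73, 78, 78]), (210, [99, 107, 107]), (211, [143, 154, 153]), (212, [171, 182, 182]), (213, [178, 190, 189]), (214, [178, 190, 189]), (215, [168, 179, 178]), (216, [126, 134, 133]), (217, [68, 71, 70]), (218, [44, 44, 41]), (219, [47, 45, 44])]
350 [(207, [57, 59, 59]), (208, [64, 69, 69]), (209, [77, 84, 84]), (210, [109, 119, 119]), (211, [151, 163, 163]), (212, [172, 185, 185]), (213, [176, 190, 189]), (214, [170, 183, 182]), (215, [138, 149, 148]), (216, [86, 91, 91]), (217, [48, 48, 46]), (218, [40
[... 721 characters left out ...]
, (166, [191, 175, 146]), (167, [156, 143, 119]), (168, [97, 88, 74]), (169, [64, 61, 57]), (170, [95, 100, 99]), (171, [134, 142, 141]), (172, [149, 157, 157]), (173, [137, 145, 144]), (174, [105, 109, 108]), (175, [75, 76, 75]), (176, [80, 81, 81]), (177, [85, 87, 87]), (178, [77, 78, 77]), (179, [65, 66, 64])]
[[70, 76, 75], [95, 107, 107], [109, 123, 124], [102, 111, 110], [95, 82, 76], [96, 59, 41], [96, 55, 30], [95, 54, 30], [95, 54, 29], [95, 55, 31], [96, 55, 29], [96, 55, 30], [96, 55, 30], [96, 55, 30], [96, 55, 31], [117, 66, 31], [167, 98, 39], [198, 121, 46], [204, 127, 48], [204, 125, 46], [200, 120, 44], [174, 103, 42], [118, 72, 39], [60, 45, 38], [38, 39, 37], [41, 40, 39]]
```

Request:
play_rows(
  motion=[
    [-0.025,0,0,0,0,0],
    [-0.055,0,0.0,0,0,0],
    [-0.056,0,0.04,0,0,0],
    [-0.056,0,0.08,0,0,0],
    [-0.056,0,0.115,0,0,0],
  ],
  jaw=0.0,
)

```text
time: 6.47
tool_pos: [0.5342, 0.1099, 0.2174]
eef_rot: [0.745, 0.667, -0.001, -0.0]
ft_force: [0.6, -0.5, -1.4]
finger_gap: 0.006
gripper_force: 0.0
```

Request:
play_rows(
  motion=[
    [0.0,0,0.028,0,0,0],
    [0.01,0,0.028,0,0,0],
    [0.02,0,0.028,0,0,0],
    [0.025,0,0.028,0,0,0],
  ],
)

```text
time: 6.8
tool_pos: [0.5384, 0.1398, 0.1938]
eef_rot: [0.743, 0.669, 0.001, -0.0]
ft_force: [0.2, -1.3, 0.2]
finger_gap: -0.005
gripper_force: 0.0
```

```bash
python3 go.py 0.5382 0.152 0.195 -5.8
```

```text
row [ 0.0121 -0.0015 -0.0012] [ 0.  -0.1 -0.2] t 6.8 pos [0.5384 0.1398 0.1938] F [ 0.2 -1.3  0.2] gap -0.0004 gf 0.0 j7 [ 0.39 -0.78]
```

Request:
play_rows(
  motion=[
    [0.003,0,0,0,0,0],
    [0.006,0,0,0,0,0],
    [0.009,0,0,0,0,0],
    [0.012,0,0,0,0,0],
    [0.014,0,0,0,0,0],
  ],
)

```text
time: 7.22
tool_pos: [0.5401, 0.151, 0.1933]
eef_rot: [0.744, 0.668, 0.0, 0.001]
ft_force: [-0.2, -0.8, 0.1]
finger_gap: -0.005
gripper_force: 0.0
```

Request:
play_rows(
  motion=[
    [0,0,0,0,0,0],
    [0,0,0,0,0,0],
  ],
)

```text
time: 7.38
tool_pos: [0.5396, 0.1511, 0.1928]
eef_rot: [0.744, 0.668, 0.0, -0.0]
ft_force: [1.0, 0.4, -0.4]
finger_gap: -0.0
gripper_force: 0.0
```

```bash
python3 go.py 0.5382 0.152 0.195 -5.8; python3 - <<'E'
from m import *
s=cam('scene');w=cam('wrist','w3'); p=s['pixels'][125:225,320:400,::-1]; q=cv2.resize(p,None,fx=4,fy=4,interpolation=cv2.INTER_CUBIC)
cv2.imwrite('pics/c5.png',np.hstack([q,cv2.resize(w['pixels'][:,:,::-1],(480,300)).repeat(1,0) if 0 else cv2.copyMakeBorder(cv2.resize(w['pixels'][:,:,::-1],(480,300)),0,100,0,0,0)]))
E
```

```text
row [ 0.0008 -0.0015 -0.0022] [ 0.  -0.  -0.3] t 7.38 pos [0.5396 0.1511 0.1928] F [ 1.   0.4 -0.4] gap -0.0 gf 0.0 j7 [ 0.36 -0.8 ]
```

View pics/c5.png

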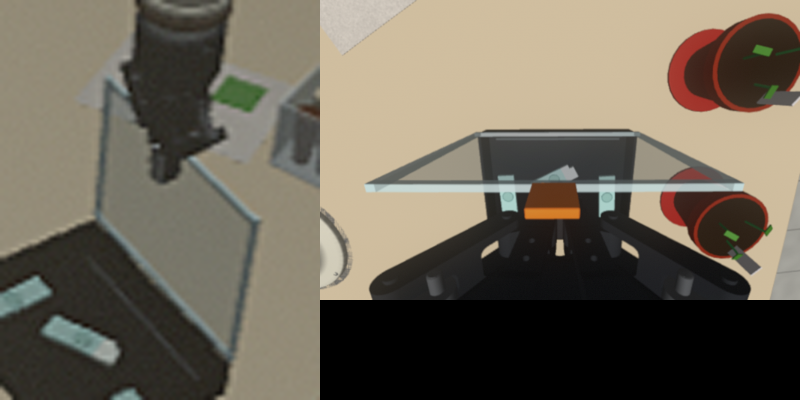

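The finger now sits against the inner face of the cover, below the tab, and the cover looks upright.

```bash
python3 - <<'E'
from m import *
w=cam('wrist')
p=w['pixels'].astype(int)
def cen(u,a,b,thr):
    v=np.arange(a,b);g=p[a:b,u].sum(1)-0.;return v[g>thr].min(),v[g>thr].max()
for u in (240,380): print(u,p[238:262,u].sum(1).tolist(), p[168:190,u].sum(1).tolist())
E
```

```text
240 [466, 433, 355, 296, 286, 287, 320, 445, 559, 613, 626, 627, 624, 626, 624, 622, 619, 603, 555, 525, 517, 504, 455, 393] [549, 552, 545, 482, 346, 185, 138, 195, 319, 441, 497, 502, 486, 421, 307, 234, 265, 291, 262, 220, 201, 200]
380 [450, 403, 332, 289, 281, 290, 358, 497, 593, 618, 622, 622, 623, 621, 622, 622, 622, 605, 536, 467, 471, 503, 512, 510] [550, 553, 537, 443, 279, 156, 150, 249, 400, 485, 495, 493, 475, 378, 239, 218, 260, 266, 228, 196, 185, 190]
```

```bash
python3 - <<'E'
from m import *
w=cam('wrist')
n=np.array([-.102,-.995,0])
for u in (240,380):
  e=onz(w,u,250,.221); h=onz(w,u,178.7,.045); print(e,h,'out',(e-[.539,.162,0])@n,(h-[.539,.162,0])@n, onz(w,u,255.5,.221)-onz(w,u,245,.221))
E
```

```text
[0.5069257  0.17134816 0.221     ] [0.45944449 0.17455979 0.045     ] out -0.006029840622639631 -0.004382329409789432 [-0.00094413 -0.00502766  0.        ]
[0.56873042 0.16479948 0.221     ] [0.6045377 0.1591383 0.045    ] out -0.0058179865473737815 -0.0038374550923489415 [-0.00022934 -0.00510015  0.        ]
```

Request:
play_rows(
  motion=[
    [-0.02,0,0,0,0,0],
    [-0.05,0,0,0,0,0],
    [-0.07,0.0,0,0,0,7],
    [-0.075,-0.01,0,0,0,14],
    [-0.075,-0.02,0,0,0,21],
  ],
)

```text
time: 8.0
tool_pos: [0.5117, 0.0754, 0.1922]
eef_rot: [0.856, 0.517, -0.0, 0.0]
ft_force: [-0.3, -0.1, -0.5]
finger_gap: -0.0
gripper_force: 0.0
```

```bash
python3 go.py 0.508 0.075 0.18 -72
```

```text
row [-0.0021 -0.0031  0.0122] [ 0.   0.  44.3] t 8.0 pos [0.5117 0.0754 0.1922] F [-0.3 -0.1 -0.5] gap -0.0 gf 0.0 j7 [ 0.48 -0.99]
```

Request:
play_rows(
  motion=[
    [0,0,0,0,0,7],
    [0,0,0.002,0,0,14],
    [0,0,0.004,0,0,21],
    [0,0,0.008,0,0,28],
    [-0.002,-0.003,0.012,0,0,35],
  ],
  jaw=0.05,
)

```text
time: 8.42
tool_pos: [0.5087, 0.078, 0.1807]
eef_rot: [0.971, 0.238, 0.001, -0.0]
ft_force: [0.1, 0.2, 0.1]
finger_gap: 0.586
gripper_force: 0.0
```

Request:
play_rows(
  motion=[
    [0,0,0,0,0,7],
    [0,0,0,0,0,9.3],
    [0,0,0,0,0,9.3],
  ],
)

```text
time: 8.67
tool_pos: [0.508, 0.078, 0.1806]
eef_rot: [0.987, 0.161, 0.0, 0.0]
ft_force: [0.1, 0.3, -0.6]
finger_gap: 0.588
gripper_force: 0.0
```

```bash
python3 go.py 0.508 0.075 0.18 -72; python3 - <<'E'
from m import *
w=cam('wrist','w4');p=w['pixels'].astype(int);print(w['o'])
m=((p.min(2)>110)&(p[:,:,2]-p[:,:,0]>-12)).astype(np.uint8)
n,l,s,c=cv2.connectedComponentsWithStats(m)
for i in range(1,n):
  if s[i,4]>500:
    r=cv2.minAreaRect(np.argwhere(l==i)[:,::-1].astype(np.float32)); b=cv2.boxPoints(r); print(s[i],r); print([onz(w,*q,.01).round(4)[:2].tolist() for q in b])
E
```

```text
row [-0.0009  0.0029  0.0006] [0.  0.  0.5] t 8.67 pos [0.508  0.078  0.1806] F [ 0.1  0.3 -0.6] gap 0.0502 gf 0.0 j7 [ 0.35 -1.69]
[0.57593849 0.10089463 0.32414901]
[  57    0  233  374 9720] ((172.11766052246094, 187.02940368652344), (145.27883911132812, 416.67620849609375), 14.03624439239502)
[[0.1303, 0.3579], [0.6606, 0.2961], [0.6739, 0.1606], [0.1341, 0.1516]]
[   0   46   24  106 1367] ((11.5, 98.5), (105.0, 23.0), 90.0)
[[0.5458, 0.4353], [0.553, 0.4118], [0.4433, 0.4062], [0.4349, 0.4319]]
[ 343   84   77   52 2014] ((380.8965759277344, 109.74138641357422), (73.40029907226562, 27.96827507019043), 23.198591232299805)
[[0.5973, 0.0835], [0.6246, 0.0812], [0.621, 0.0038], [0.5928, 0.0043]]
[ 305  138   27   70 1672] ((318.0120544433594, 172.4456329345703), (69.13691711425781, 25.179994583129883), 88.45184326171875)
[[0.5554, 0.1111], [0.5648, 0.0855], [0.4919, 0.058], [0.4818, 0.0853]]
[ 282  223   67   41 1384] ((314.587646484375, 243.0721893310547), (64.47264099121094, 21.825925827026367), 21.037511825561523)
[[0.4311, 0.1014], [0.4588, 0.1], [0.4537, 0.0229], [0.425, 0.0226]]
[  0 251  24  36 618] ((11.5, 268.5), (35.0, 23.0), 90.0)
[[0.3058, 0.4304], [0.3157, 0.4018], [0.2638, 0.4005], [0.2532, 0.4303]]
```

View pics/w4.png

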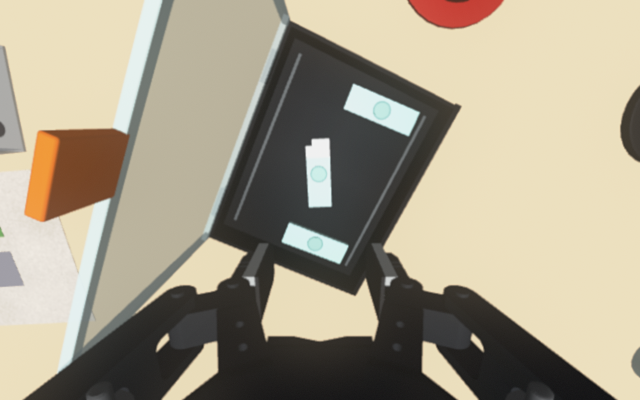

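The notched slide is at (318,172) with its frosted, notched end at the top of the picture. Its centre is about (0.5235, 0.085) with an azimuth of 20°.

```bash
python3 go.py 0.5047 0.0782 0.02 -70
```

```text
row [-0.0032 -0.0012  0.1606] [ 0.  -0.  -1.3] t 8.72 pos [0.5081 0.0781 0.1806] F [-0.6  0.7  0.4] gap 0.0501 gf 0.0 j7 [ 0.35 -1.69]
```

Request:
play_rows(
  motion=[
    [-0.003,-0.001,0.03,0,0,-1.3],
    [-0.003,-0.001,0.07,0,0,-1.3],
    [-0.003,-0.001,0.11,0,0,-1.3],
    [-0.003,-0.001,0.145,0,0,-1.3],
    [-0.003,-0.001,0.16,0,0,-1.3],
  ],
  jaw=0.04,
)

```text
time: 9.13
tool_pos: [0.5019, 0.0773, 0.0164]
eef_rot: [0.985, 0.174, -0.003, -0.0]
ft_force: [-1.6, -1.1, 0.6]
finger_gap: 0.468
gripper_force: 0.0
```

Request:
play_rows(
  motion=[
    [0,0,0.004,0,0,0],
    [0,0,0.008,0,0,0],
    [0,0,0.01,0,0,0],
    [0,0,0.011,0,0,0],
  ],
)

```text
time: 9.47
tool_pos: [0.5061, 0.0782, 0.0107]
eef_rot: [0.985, 0.173, 0.001, -0.0]
ft_force: [-0.5, 0.2, -0.5]
finger_gap: 0.472
gripper_force: 0.0
```

```bash
python3 go.py 0.5047 0.0782 0.005 -70
```

```text
row [-0.0014 -0.0005  0.0057] [ 0.  -0.1 -0.1] t 9.47 pos [0.5061 0.0782 0.0107] F [-0.5  0.2 -0.5] gap 0.0403 gf 0.0 j7 [ 0.2  -1.87]
```

Request:
play_rows(
  motion=[
    [0,0,0.002,0,0,0],
    [0,0,0.003,0,0,0],
    [0,0,0.004,0,0,0],
    [0,0,0.005,0,0,0],
    [0,0,0.005,0,0,0],
  ],
)

```text
time: 9.88
tool_pos: [0.5051, 0.0778, 0.0048]
eef_rot: [0.985, 0.173, 0.0, 0.0]
ft_force: [-0.7, 0.4, 0.2]
finger_gap: 0.469
gripper_force: 0.0
```

Request:
play_rows(
  motion=[
    [0,0,0.001,0,0,0],
    [0,0,0.002,0,0,0],
    [0,0,0.002,0,0,0],
  ],
)

```text
time: 10.13
tool_pos: [0.505, 0.078, 0.0026]
eef_rot: [0.985, 0.173, 0.0, 0.0]
ft_force: [0.3, -0.6, 0.0]
finger_gap: 0.463
gripper_force: 0.3
```

Request:
play_rows(
  motion=[
    [0,0,0.001,0,0,0],
    [0,0,0.002,0,0,0],
    [0,0,0.002,0,0,0],
  ],
)

```text
time: 10.38
tool_pos: [0.5051, 0.078, 0.0025]
eef_rot: [0.985, 0.173, 0.0, 0.001]
ft_force: [-6.8, -0.9, 23.9]
finger_gap: 0.469
gripper_force: 12.1
```

Request:
play_rows(
  motion=[
    [0,0,-0.003,0,0,0],
    [0,0,-0.003,0,0,0],
  ],
)

```text
time: 10.55
tool_pos: [0.5054, 0.0781, 0.0042]
eef_rot: [0.985, 0.173, 0.001, 0.0]
ft_force: [-0.2, -0.4, -0.0]
finger_gap: 0.469
gripper_force: 0.0
```

Request:
play_rows(
  motion=[
    [0,0,0,0,0,0],
    [0,0,0,0,0,0],
    [0,0,0,0,0,0],
    [0,0,0,0,0,0],
    [0,0,0,0,0,0],
  ],
  jaw=0.0,
)

```text
time: 10.97
tool_pos: [0.5054, 0.0779, 0.0042]
eef_rot: [0.985, 0.173, 0.0, 0.0]
ft_force: [-2.4, -0.8, 10.7]
finger_gap: 0.281
gripper_force: 61.4
```

```bash
python3 go.py 0.5047 0.0782 0.18 -70
```

```text
row [-0.0005 -0.0004 -0.1758] [ 0.  -0.  -0.1] t 10.97 pos [0.5054 0.0779 0.0042] F [-2.4 -0.8 10.7] gap 0.024 gf 61.41116523707751 j7 [ 0.2  -1.88]
```

Request:
play_rows(
  motion=[
    [0,0,-0.005,0,0,0],
    [0,0,-0.015,0,0,0],
    [0,0,-0.035,0,0,0],
    [0,0,-0.06,0,0,0],
    [0,0,-0.09,0,0,0],
  ],
)

```text
time: 11.38
tool_pos: [0.5034, 0.0779, 0.0937]
eef_rot: [0.985, 0.173, -0.002, -0.0]
ft_force: [0.5, 0.2, -0.5]
finger_gap: 0.276
gripper_force: 58.9
```

Request:
play_rows(
  motion=[
    [0,0,-0.025,0,0,0],
    [0,0,-0.04,0,0,0],
    [0,0,-0.05,0,0,0],
    [0,0,-0.055,0,0,0],
  ],
)

```text
time: 11.72
tool_pos: [0.5055, 0.0779, 0.1502]
eef_rot: [0.985, 0.173, 0.001, 0.0]
ft_force: [-0.0, -0.2, -0.2]
finger_gap: 0.276
gripper_force: 58.9
```

```bash
python3 go.py 0.5047 0.0782 0.15 -70; python3 - <<'E'
from m import *
w=cam('wrist','w5');p=w['pixels'].astype(int)
s=manip.state();T=R.from_quat(s['eef_rot']);
q=lambda x,y,z:proj(w,s['tool_pos']+T.apply([x,y,z])).round(1).tolist()
print('expected label end',q(.058,-.013,-.006),q(.058,.013,-.006),'clear', q(-.018,-.013,-.006),q(-.018,.013,-.006))
m=((p.min(2)>110)&(p[:,:,2]-p[:,:,0]>-12)).astype(np.uint8)
n,l,st,c=cv2.connectedComponentsWithStats(m)
for i in range(1,n):
  if st[i,4]>500 and 250<c[i][0]<390:
    r=cv2.minAreaRect(np.argwhere(l==i)[:,::-1].astype(np.float32)); b=cv2.boxPoints(r); print(st[i],r,b.round(1).tolist())
    print([(T.inv().apply(onz(w,*k,s['tool_pos'][2]+.006)-s['tool_pos'])).round(4).tolist() for k in b])
E
```

```text
row [-0.0007 -0.0005  0.0002] [ 0.  -0.1 -0.1] t 11.72 pos [0.5055 0.0779 0.1502] F [-0.  -0.2 -0.2] gap 0.0235 gf 58.92129421234131 j7 [ 0.34 -1.71]
expected label end [292.6, 152.2] [346.8, 152.3] clear [296.1, 290.9] [342.9, 290.9]
[ 349   78   84   60 2443] ((390.22601318359375, 107.60273742675781), (80.52604675292969, 30.869699478149414), 24.443954467773438) [[347.20001220703125, 105.0], [360.0, 76.9000015258789], [433.29998779296875, 110.19999694824219], [420.5, 138.3000030517578]]
[[0.0795, 0.0126, -0.0058], [0.0915, 0.018, -0.0058], [0.0774, 0.0526, -0.0058], [0.0646, 0.0479, -0.0058]]
[ 277  152   70  142 7131] ((311.5860290527344, 221.91952514648438), (67.39591217041016, 141.98780822753906), 1.9091522693634033) [[275.5, 291.79998779296875], [280.29998779296875, 149.8000030517578], [347.6000061035156, 152.10000610351562], [342.8999938964844, 294.0]]
[[-0.0186, -0.0244, -0.0061], [0.0591, -0.0189, -0.0059], [0.0581, 0.0134, -0.0059], [-0.02, 0.013, -0.006]]
```

The slide sits level in the grip with its label end 58 mm ahead of the TCP. I raise it, turn towards the reader, and measure the reader from above.

Request:
play_rows(
  motion=[
    [0,0,-0.03,0,0,0],
    [0,0,-0.06,0,0,3],
    [0,0,-0.09,0,0,8],
    [0,0,-0.12,0,0,14],
    [0,0,-0.15,0,0,20],
  ],
)

```text
time: 12.18
tool_pos: [0.504, 0.0778, 0.2986]
eef_rot: [1.0, -0.003, -0.001, -0.0]
ft_force: [0.0, 0.2, -0.6]
finger_gap: 0.276
gripper_force: 59.1
```

Request:
play_rows(
  motion=[
    [0,0.01,-0.03,0,0,6],
    [0,0.03,-0.06,0,0,12],
    [0,0.05,-0.09,0,0,18],
    [0,0.08,-0.12,0,0,25],
    [0,0.11,-0.145,0,0,31],
  ],
)

```text
time: 12.6
tool_pos: [0.5044, -0.0323, 0.4445]
eef_rot: [0.963, -0.27, -0.0, -0.0]
ft_force: [1.4, -1.0, -0.5]
finger_gap: 0.278
gripper_force: 59.1
```

```bash
python3 go.py 0.565 -0.179 0.45 -121
```

```text
row [ 0.128   0.0938 -0.0056] [ 0.   0.  -0.3] t 12.6 pos [ 0.5044 -0.0323  0.4445] F [ 1.4 -1.  -0.5] gap 0.0238 gf 59.06844913959503 j7 [ 0.5  -2.15]
```

Request:
play_rows(
  motion=[
    [0.026,0.019,0,0,0,0],
    [0.052,0.038,0,0,0,0],
    [0.078,0.057,0,0,0,0],
    [0.104,0.076,-0.003,0,0,0],
    [0.128,0.094,-0.006,0,0,0],
  ],
)

```text
time: 13.02
tool_pos: [0.5657, -0.1808, 0.4476]
eef_rot: [0.963, -0.269, -0.002, 0.0]
ft_force: [0.1, 0.9, 0.5]
finger_gap: 0.278
gripper_force: 59.1
```

Request:
play_rows(
  motion=[
    [0,0,0,0,0,0],
    [0,0,0,0,0,0],
  ],
)

```text
time: 13.18
tool_pos: [0.5655, -0.181, 0.4469]
eef_rot: [0.963, -0.27, -0.002, -0.0]
ft_force: [0.2, 0.8, -1.0]
finger_gap: 0.278
gripper_force: 59.1
```

```bash
python3 go.py 0.565 -0.179 0.45 -121; python3 - <<'E'
from m import *
w=cam('wrist','w6');p=w['pixels'];print(w['o'],w['fx'],'exp foot',proj(w,[.711,-.267,.01]),'head',proj(w,[.68,-.248,.31]))
h=cv2.cvtColor(p,cv2.COLOR_RGB2HSV)
def comps(m,nm,mn):
  n,l,st,c=cv2.connectedComponentsWithStats(m.astype(np.uint8))
  for i in range(1,n):
    if st[i,4]>mn: print(nm,st[i].tolist(),c[i].round(1).tolist(),[np.round(k,1).tolist() for k in cv2.minAreaRect(np.argwhere(l==i)[:,::-1].astype(np.float32)) if not np.isscalar(k)],cv2.minAreaRect(np.argwhere(l==i)[:,::-1].astype(np.float32))[2])
pi=p.astype(int)
comps((pi.min(2)>150)&(pi.max(2)-pi.min(2)<22),'white',200)
comps((h[:,:,0]>100)&(h[:,:,0]<130)&(h[:,:,1]>120),'blue',60)
comps(pi.max(2)<75,'dark',300)
g=cv2.cvtColor(p,cv2.COLOR_RGB2GRAY); print(g[:200:10,200:440:12])
E
```

```text
row [-0.0015 -0.0014 -0.003 ] [ 0.   0.2 -0.3] t 13.18 pos [ 0.5655 -0.181   0.4469] F [ 0.2  0.8 -1. ] gap 0.0238 gf 59.06153082847595 j7 [ 0.6  -1.95]
[ 0.62732404 -0.21779259  0.59019892] 283.6982874817291 exp foot [318.62319847  67.6163764 ] head [317.64591243  50.79450781]
white [285, 28, 64, 60, 2194] [317.5, 58.3] [[316.4, 57.5], [63.1, 58.1]] 1.3019527196884155
white [292, 153, 54, 74, 2116] [321.1, 175.9] [[318.5, 189.5], [73.0, 53.0]] 90.0
white [538, 187, 73, 93, 1626] [576.3, 239.5] [[587.4, 230.7], [72.9, 73.4]] 32.34744644165039
white [0, 265, 56, 95, 1895] [21.0, 315.5] [[27.5, 312.0], [94.0, 55.0]] 90.0
blue [308, 66, 18, 11, 181] [316.5, 70.5] [[316.5, 71.0], [10.0, 17.0]] 90.0
blue [524, 140, 23, 22, 411] [534.9, 150.7] [[535.0, 150.5], [21.0, 22.0]] 90.0
dark [282, 0, 72, 45, 1790] [317.4, 21.1] [[317.5, 22.0], [44.0, 71.0]] 90.0
dark [617, 0, 23, 64, 889] [631.6, 24.5] [[628.0, 31.5], [63.0, 22.0]] 90.0
dark [504, 17, 63, 68, 3288] [535.0, 50.3] [[535.3, 50.2], [58.7, 70.7]] 45.0
dark [460, 23, 65, 71, 2204] [487.2, 65.4] [[488.9, 59.9], [66.2, 61.9]] 82.116859436
[... 1615 characters left out ...]
 177 176
  176 176]
 [ 83 175 175 176 176 176 176 176 176 176 176 176 176 176 176 176 176 176
  176 176]
 [ 69 139 175 175 176 176 176 176 176 176 176 176 176 176 176 176 176 176
  176 176]
 [ 81 173 175 175 175 176 176 176 176 176 176 175 176 176 177 177 176 176
  176 176]
 [ 80 173 175 175 176 176 175 176 176 174 175 173 174 176 177 177 176 176
  176 176]
 [174 174 174 174 176 176 176 176 176 201 201 201 202 177 177 177 176 176
  176 176]
 [174 174 174 164 175 175 175 176 202 201 201 201 201 177 176 176 176 176
  176 175]
 [175 174  46  46 174 175 175 176 201 201 201 201 200 177 177 176 176 177
  176 176]
 [ 61  43 184  84  92 174 175 176 201 201 201 201 200 176 177 177 177 176
  176 176]]
```

```bash
cat > rd.py <<'E'
from m import *
from scipy.ndimage import gaussian_filter1d
w=cam('wrist');g=cv2.cvtColor(w['pixels'],cv2.COLOR_RGB2GRAY).astype(float)
def edge(a,b,cols,sgn,z,nm):
    pts=[]
    for u in cols:
        d=sgn*np.gradient(gaussian_filter1d(g[:,u],1))[a:b]; i=np.argmax(d)
        if d[i]>4 and 0<i<b-a-1:
            o=(d[i-1]-d[i+1])/(2*(d[i-1]-2*d[i]+d[i+1])); pts.append((u,a+i+o))
    P=np.array([onz(w,*q,z)[:2] for q in pts]); vx,vy,x0,y0=cv2.fitLine(P.astype(np.float32),cv2.DIST_HUBER,0,.001,.001).ravel()
    if vy<0: vx,vy=-vx,-vy
    print(nm,len(pts),pts[0],pts[-1],'lateral az',np.degrees(np.arctan2(vy,vx)).round(2),'=> reader x az',np.degrees(np.arctan2(vy,vx)).round(2)-90)
C=[*range(294,304),*range(330,342)]
edge(45,64,range(294,342),-1,.315,'crease');edge(80,92,range(294,342),-1,.26,'white-dark');
edge(92,105,range(292,314),1,.22,'bottom')
for v in (55,65,75,85):
    d=np.abs(np.gradient(gaussian_filter1d(g[v],1)));l=278+np.argmax(d[278:300]);r=338+np.argmax(d[338:360]);print(v,l,r,(l+r)/2, 66/((r-l)/w['fx'])/1000)
# foot from scene & top
for n,box,e in (('scene',(270,270,316,312),(293,293)),('top',(355,150,395,190),0)):
    c=cam(n);q=c['pixels'].max(2)
    u0,v0,u1,v1=box;k=(q[v0:v1,u0:u1]<(95 if n=='scene' else 60)).astype(np.uint8)
    cs,_=cv2.findContours(k,cv2.RETR_EXTERNAL,cv2.CHAIN_APPROX_NONE);ct=max(cs,key=cv2.contourArea)
    E=cv2.fitEllipse(ct); print(n,cv2.boundingRect(ct),E[0][0]+u0,E[0][1]+v0,E[1:]); print([onz(c,E[0][0]+u0,E[0][1]+v0,z).round(4) for z in (.008,.016)])
    print(q[v0:v1:3,u0:u1:3])
E
python3 rd.py
```

```text
crease 27 (294, np.float64(50.90871077248769)) (341, np.float64(52.84982085777666)) lateral az 56.74 => reader x az -33.26
white-dark 48 (294, np.float64(88.17434044336979)) (341, np.float64(90.13530407502411)) lateral az 56.7 => reader x az -33.3
bottom 22 (292, np.float64(92.98531911703188)) (313, np.float64(98.7552933731901)) lateral az 42.05 => reader x az -47.95
55 285 353 319.0 0.2753542202028547
65 286 352 319.0 0.2836982874817291
75 287 350 318.5 0.2972077297427638
85 287 350 318.5 0.2972077297427638
scene (6, 0, 34, 38) 292.2445373535156 291.1600914001465 ((31.952533721923828, 34.61680603027344), 174.0022735595703)
[array([ 0.7087, -0.2643,  0.008 ]), array([ 0.7128, -0.2668,  0.016 ])]
[[153 152 152 152 152 151 146  53 162 151 151 152 153 152 151 152]
 [154 153 152 152 153 152 145  54 163 152 152 152 152 152 151 151]
 [152 153 153 152 152 153 151  53 146 156 153 151 152 151 150 151]
 [153 153 153 153 157  76  48  57  51  46  44 158 152 154 151 151]
 [153 154 153 160  49  56  52  55  61  53  52  49 160 152 153 151]
 [152 154 157  43  55  66  76  55  61  74  61  53  46 160 15
[... 859 characters left out ...]
0 112 111  95 108 107 106 104 103 100  81 100  96]
 [ 27  71 113 110 107 113 112 111 111 109 108  84 107 104]
 [ 28  92 115 105 111 115 115 114 114 114 111  88 113 102]
 [ 31 100 115  97 113 114 114 114 114 114 111 101 114  97]
 [ 38 109 115  92 108 109 110 112 113 115 105 106 115  83]
 [ 46 112 115  94 100 102 104 106 107 110  91 112 115  65]
 [ 62 115 113 106 107 104 102  99 100 101  77 112 112  54]
 [ 82 114 110 106 111 113 113 112 111 108  84 114 110  73]
 [ 96 115 107 103 109 111 111 113 112 111 103 114 106 108]
 [103 110  96 100 107 111 113 112 107 105 105 115 113 110]
 [100 102  94 100 108 113 114 111 108  99 110 113 107 111]
 [ 91  89  94 103 109 112 114 112 107  97 108 109 109 112]]
```

```bash
python3 - <<'E'
from m import *
w=cam('wrist');t=cam('top');s=cam('scene')
a=np.radians(-33.3);x=np.array([np.cos(a),np.sin(a)]);n=np.array([-x[1],x[0]])
for (u,v,z) in ((318.7,55,.30),(318.7,80,.28),(316.5,70.5,.29)): p=onz(w,u,v,z)[:2];print('wrist lateral',p@n,p)
for o in ([.7149,-.267],[.7062,-.2666],[.711,-.267]): print('foot lateral',np.array(o)@n, np.array(o)@x)
# foot edges
g=s['pixels'].max(2)
k=np.zeros(g.shape,np.uint8);k[270:315,270:320]=(g[270:315,270:320]<105);k=cv2.morphologyEx(k,cv2.MORPH_OPEN,np.ones((9,9),np.uint8))
ct=max(cv2.findContours(k,cv2.RETR_EXTERNAL,cv2.CHAIN_APPROX_NONE)[0],key=cv2.contourArea);E=cv2.fitEllipse(ct);print(E)
for z in (.006,.012):
  P=np.array([onz(s,*q[0],z)[:2] for q in ct]);(c,r)=cv2.minEnclosingCircle(P.astype(np.float32));print('scene foot',z,onz(s,*E[0],z),c,r)
h=t['pixels'].max(2).astype(int);print(h[150:192,370:378].mean(1).round().tolist());print(h[176:183:2,354:394].tolist())
E
```

```text
wrist lateral 0.16956775812673924 [ 0.67983855 -0.24369146]
wrist lateral 0.16884977609957944 [ 0.66347866 -0.23380405]
wrist lateral 0.17127285192884872 [ 0.67086014 -0.2357537 ]
foot lateral 0.16933584710153618 0.7441077750476777
foot lateral 0.16489367152949977 0.7366166418765744
foot lateral 0.16719465811134346 0.7408481263383414
((292.4403381347656, 292.6000061035156), (29.97260093688965, 32.415767669677734), 80.09213256835938)
scene foot 0.006 [ 0.7124269 -0.2662398  0.006    ] (0.7112576961517334, -0.2653195858001709) 0.05637764185667038
scene foot 0.012 [ 0.71546716 -0.26809478  0.012     ] (0.7143041491508484, -0.267179399728775) 0.056083302944898605
[85.0, 90.0, 94.0, 98.0, 102.0, 104.0, 106.0, 109.0, 110.0, 112.0, 113.0, 114.0, 114.0, 114.0, 115.0, 114.0, 114.0, 112.0, 111.0, 109.0, 107.0, 104.0, 102.0, 100.0, 100.0, 106.0, 110.0, 112.0, 113.0, 113.0, 113.0, 113.0, 113.0, 112.0, 112.0, 113.0, 113.0, 113.0, 113.0, 112.0, 113.0, 112.0]
[[50, 81, 102, 112, 114, 115, 113, 109, 104, 105, 109, 111, 111, 111, 113, 113, 113, 112, 111, 111, 110, 110, 108, 108, 106, 105, 104, 102, 100, 96, 81, 79, 101, 112, 114, 114, 114, 111, 96, 66], [60, 95, 110, 114, 114, 115, 114, 108, 101, 102, 106, 108, 108, 110, 112, 112, 112, 112, 112, 113, 113, 114, 114, 113, 113, 112, 111, 112, 111, 109, 100, 95, 106, 113, 114, 114, 114, 107, 88, 74], [69, 99, 111, 113, 114, 114, 113, 105, 101, 99, 102, 107, 108, 109, 112, 111, 111, 114, 112, 112, 113, 113, 113, 114, 113, 111, 111, 110, 110, 106, 102, 104, 112, 114, 115, 114, 113, 106, 96, 101], [87, 105, 111, 111, 111, 111, 107, 98, 94, 95, 98, 102, 105, 108, 107, 111, 112, 113, 113, 113, 113, 113, 114, 113, 111, 109, 110, 111, 106, 101, 96, 105, 114, 115, 114, 114, 112, 110, 109, 109]]
```

```bash
python3 go.py 0.5548 -0.162 0.137 -123.3
```

```text
row [-0.0174 -0.0077  0.3128] [ 0.  -0.   2.3] t 13.53 pos [ 0.5657 -0.1775  0.4499] F [ 0.5 -0.2 -0.2] gap 0.0235 gf 59.060600996017456 j7 [ 0.6  -1.95]
```

Request:
play_rows(
  motion=[
    [-0.008,-0.004,0.02,0,0,1],
    [-0.017,-0.008,0.05,0,0,2.3],
    [-0.0175,-0.008,0.085,0,0,2.3],
    [-0.0175,-0.008,0.12,0,0,2.3],
    [-0.0175,-0.008,0.155,0,0,2.3],
  ],
)

```text
time: 13.95
tool_pos: [0.5548, -0.1621, 0.2941]
eef_rot: [0.958, -0.287, 0.001, 0.0]
ft_force: [0.0, -0.0, -0.2]
finger_gap: 0.278
gripper_force: 59.1
```

Request:
play_rows(
  motion=[
    [0,0,0.03,0,0,0],
    [0,0,0.06,0,0,0],
    [0,0,0.09,0,0,0],
    [0,0,0.12,0,0,0],
    [0,0,0.14,0,0,0],
  ],
)

```text
time: 14.37
tool_pos: [0.5535, -0.162, 0.1521]
eef_rot: [0.958, -0.287, -0.001, 0.0]
ft_force: [-0.9, -0.5, -0.1]
finger_gap: 0.276
gripper_force: 59.1
```

Request:
play_rows(
  motion=[
    [0,0,0.01,0,0,0],
    [0,0,0.015,0,0,0],
    [0,0,0.0175,0,0,0],
    [0,0,0.0175,0,0,0],
    [0,0,0.0175,0,0,0],
  ],
)

```text
time: 14.78
tool_pos: [0.5561, -0.1629, 0.1386]
eef_rot: [0.958, -0.287, 0.001, 0.0]
ft_force: [0.2, 0.1, -0.8]
finger_gap: 0.278
gripper_force: 59.1
```

```bash
python3 go.py 0.5548 -0.162 0.137 -123.3; python3 - <<'E'
from m import *
w=cam('wrist','w7');p=w['pixels'].astype(int);s=manip.state();T=R.from_quat(s['eef_rot'])
n,l,st,c=cv2.connectedComponentsWithStats(((p.min(2)>110)&(p[:,:,2]-p[:,:,0]>-12)).astype(np.uint8))
for i in range(1,n):
  if st[i,4]>500 and 250<c[i][0]<390:
    b=cv2.boxPoints(cv2.minAreaRect(np.argwhere(l==i)[:,::-1].astype(np.float32))); print(st[i],b.round(1).tolist())
    print([(T.inv().apply(onz(w,*k,s['tool_pos'][2]+.006)-s['tool_pos'])).round(4).tolist() for k in b])
sc=cam('scene');u,v=proj(sc,[.544,-.16,.143]);print(u,v)
# cover still upright? edge corners & tab
o=orange(sc,(330,110,400,200));print('tab',o[:2]); print([proj(sc,np.array([.540,.1645,.043])+.192*(np.array([-.102,-.995,0])*np.cos(q)+np.array([0,0,1])*np.sin(q))).round(1) for q in (1.47,1.57,1.67)])
L=s['tool_pos']+T.apply([.0478,0,-.006]);a=np.radians(-33.3);x=np.array([np.cos(a),np.sin(a),0]);print('label',L,'read pt',np.array([.7135,-.2661,.143])-.142*x)
E
```

```text
row [-0.0016 -0.0001  0.0016] [-0.  -0.1 -0.1] t 14.78 pos [ 0.5561 -0.1629  0.1386] F [ 0.2  0.1 -0.8] gap 0.0237 gf 59.06273424625397 j7 [ 0.55 -2.11]
[ 293  153   53  140 5732] [[293.0, 153.0], [345.0, 153.0], [345.0, 292.0], [293.0, 292.0]]
[[0.0573, -0.0135, -0.0058], [0.0573, 0.0115, -0.0059], [-0.019, 0.0135, -0.0061], [-0.019, -0.0154, -0.006]]
[304 213  32  30 749] [[304.0, 213.0], [335.0, 213.0], [335.0, 242.0], [304.0, 242.0]]
[[0.027, -0.0086, -0.0059], [0.0271, 0.0072, -0.0059], [0.0111, 0.0074, -0.006], [0.0111, -0.0088, -0.006]]
288.3433047633647 218.05113415375035
tab (array([365.22222222, 155.77777778]), array([363, 154,   5,   5,   9], dtype=int32))
[array([359.2, 160. ]), array([363.8, 158. ]), array([368.2, 156.4])]
label [ 0.59593435 -0.18933583  0.14480359] read pt [ 0.59481535 -0.18813876  0.143     ]
```

Request:
play_rows(
  motion=[
    [-0.001,0,0.001,0,0,0],
    [-0.0015,0,0.0015,0,0,0],
    [-0.0015,0,0.0015,0,0,0],
    [-0.0015,0,0.0015,0,0,0],
    [-0.0015,0,0.0015,0,0,0],
  ],
)

```text
time: 15.3
tool_pos: [0.5536, -0.162, 0.1357]
eef_rot: [0.958, -0.287, 0.0, 0.0]
ft_force: [-0.2, -0.4, -0.5]
finger_gap: 0.277
gripper_force: 59.1
```

```bash
python3 go.py 0.5548 -0.162 0.137 -123.3; python3 -c "
from rig import manip; print(manip.hand_in())"
```

```text
row [ 0.001  -0.0006 -0.0013] [ 0.  -0.  -0.1] t 15.3 pos [ 0.5536 -0.162   0.1357] F [-0.2 -0.4 -0.5] gap 0.0237 gf 59.062875509262085 j7 [ 0.55 -2.11]
the job is handed in; nothing more can be done
None
```

I handed the job in at 15.3 s: the notched slide is held level and label up, its frosted end about 2 mm from the read point by my measurements, and the cover stands upright at about 1.58 rad.

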